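# Isolate the curing box and hold its inspection flap at the index arm

## Robot

A 6-joint arm with a two-finger parallel gripper is mounted at the origin on a cart in front of the work surface, level with it; the furniture and walls round the work are solid. World frame = base frame: x ahead of the robot, y to its left, z up, the work surface at z = 0. Lengths are in mm, angles in rad, forces in N, time in s.
With the tool pointing down it reaches from about 250 to 775 mm from the base axis. Payload 4 kg.
Tool frame: the origin (TCP) lies midway between the tips of the shut fingers; the grasp point (between the pads) lies 19 mm behind it; z points along the fingers, y is the direction in which the jaws open and shut (so a half turn about z gives the same grasp; the last joint's range is limited). The gripper opens to 85 mm and grips with 20 to 120 N. Pads are 22 mm wide; open, the fingers measure 114 mm over their backs; the gripper's body (76 mm by 85 mm) begins 54 mm behind the grasp point. The pads swing forward as they close: fully open they stand 13 mm farther back than shut.
Start: joints at [-1.399, 0.087, 1.371, -0, 1.684, -0.103], TCP at [149.241, -529.381, 231.341] pointing down, gripper open.
Joint ranges: [-3.1, 3.1], [-0.76, 2.03], [0.27, 2.55], [-1.08, 4.22], [0.17, 2.65], [-2.57, 2.57]. Speed limits (rad/s): [2.79, 2.79, 3.14, 3.14, 3.14, 3.14].

## Interface

Orientations are given as a unit quaternion [w, x, y, z].
In Python, from rig import arm gives the robot as it stands.
- The arm moves only by the shell command python3 -m handwheel 'ROWS' [FORCE]. ROWS is JSON, a list that holds one entry, the list of rows, each a list of 7 numbers: the shift along the tool's x, y, z in cm, then the turn, a rotation vector about the tool's x, y, z in rad, then the opening, from 0 (shut) to 1 (fully open). In form: [[[tx, ty, tz, rx, ry, rz, claw], ...]]. A call has 1 to 12 rows; each row shifts and turns the pose as measured when the row begins, along the tool's axes as they then stand; what a row does not reach is not made up. A row lasts 1/8 s, in which the tool goes at most 62.5 mm and 10.7 degrees, less where a joint would pass 70% of its speed; a pose out of reach is approached as far as the arm can. A call is refused whole if a number of a shift passes 6.25 or a number of a turn 0.188, either way. A call with a gripper value outside its range is refused whole. The fingers move at their own pace and stop on an object; FORCE is the grip in N (left out, the last holds). Time passes only in rows, so rows that do not move let the fingers close. It gives the time, the measured TCP pose, the force and the opening at its end, in the units of the state.
- arm.observe(): the state, without advancing time (a new reading comes with each control period).
- arm.snapshot(name): name is "side" or "top"; returns a dict with "color" (420x560x3 uint8, red, green, blue), "camera_matrix" (3x3 intrinsics, pixels), "world_to_cam" (4x4, takes a point from world to camera coordinates). Camera axes: x right, y down, z forward; pixel columns grow to the right and rows downward; lengths in mm; the calibration is good to about 2 mm. A picture is of the moment at which its call begins. There is no depth.
- arm.sign_off(): hands the job in, once; it reports no verdict.
The state is a dict: "clock": time; "joint_pos": joint angles; "joint_vel": joint speeds; "effort": joint torques, N m; "eef_pos": TCP position; "tcp_rot": TCP orientation; "ft_force": force on the tool from outside, world axes, zero at the start; "ft_torque": the same for the moment, N m; "width": opening from 0.0 (shut) to 1.0 (fully open).
Only numpy, scipy, OpenCV 4.12 (cv2) and the standard library are available. Lean on these libraries where they do the work, as an engineer would, in place of code of your own. Each camera call takes 0.05 s, during which the arm holds its last target. There are 200 camera calls.

## Task

Make the sample curing box safe for inspection: first throw the lever of the isolator switch fully over from on (leaning to the switch's front) to off, its other end. Only then lift the box's inspection flap by its grip bar until it is lined up with the index arm at its side, and finish holding it there, still, for it falls shut if let go. Do not shift the index arm, and leave the black clip, the optics post and the vial where they are.

Things in the scene. Friction and masses are not known exactly. Their poses are not given: they have to be found in the camera images.
- curing_box: Grey open-topped box, 180 x 180 mm and 98 mm high, fixed to the bench, with a hinged aluminium flap as its top. Origin: centre of its underside, on the bench; its x axis points from its front (vent slots) to its back, y to the left seen from the front, z up.
- flap (a joint): Angle of the inspection flap, rad: 0 = shut (level), growing as the front edge swings up and back, end stop at 1.45. Gravity pulls it shut from any angle below that; it weighs 0.35 to 0.7 kg, so some 1.5 to 3 N at the bar lift it.
- flap_hinge (a point): Middle of the flap's hinge line, which runs along the box's y at the back of the box (85 mm behind its origin, 105 mm above the bench). The flap is 170 mm deep, 180 mm wide and 8 mm thick, its middle plane passing through the hinge line.
- flap_bar (a point): Middle of the flap's grip bar: a round steel bar 12 mm thick and 136 mm long, parallel to the hinge line, 220 mm from it and in the flap's plane, on two round rods 62 mm either side of the middle, 50 mm beyond the flap's free edge (44 mm free gap between edge and bar). With the flap shut it stands out in front of the box, 105 mm above the bench. The bar may turn between the fingers. The point turns with the flap: its x axis points along the flap from bar to hinge.
- index (a joint): Angle of the index arm in the same sense and with the same zero as the flap's: the flap's wanted angle, 0.55 to 1.0 rad. Held by stiff friction.
- index_tip (a point): Free end of the index arm: a dark flat steel arm 12 mm wide that pivots on the flap's hinge line, 14 mm outside the right side of the box (the side towards its -y), 170 mm long, with a round black clamp knob on a steel arc rail. The point's x axis points along the arm from tip to pivot.
- isolator: Isolator switch: a grey block 100 x 72 mm, 34 mm high, on a 116 x 88 mm foot plate, fixed to the bench, with two small cheeks carrying a lever. Origin: centre of its underside; x points from its front to its back (the way the lever is thrown), y along the lever's pivot, z up.
- lever (a joint): Angle of the isolator's lever, rad: 0 = on (leaning 0.6 rad from upright to the switch's front, its -x), 1.2 = off (leaning as far to the back). Its heavy cross bar makes it fall to the nearer end from the upright middle (0.6) and rest there; about 1 N at the bar starts it.
- lever_bar (a point): Middle of the lever's cross bar: steel, round, 16 mm thick and 56 mm long, parallel to the pivot, 70 mm from it; about 104 mm above the bench at either end, 116 mm when upright.
- lever_pivot (a point): Middle of the lever's pivot, 46 mm above the bench.
- clip: Black bench clip lying flat, 70 x 22 mm, 18 mm high, loose: leave alone. Origin: centre of the underside.
- optics_post: Optics post, a ring on a small column, 37 mm wide, 93 mm high, loose: leave alone. Origin: centre of the underside.
- vial: Small capped vial, 23 mm thick, 50 mm high, loose: leave alone. Origin: centre of the underside.
There are look-alikes about, which are no part of the job. What is shaped like the isolator but yellow is not meant.

How it is judged:
By the outcome, as a careful person would: the job done as asked, in the order asked, and still so for the second after the job is handed in, while the arm keeps its last pose, push and grip.
It also fails if it takes over 56 s, if anything falls off the work surface, if the arm or the gripper's body presses on something with over 40 N, if the wrist force passes 120 N, or if a joint passes its speed limit or range.

## Working session

There is one attempt and no reset: what is moved stays moved. The work goes in short steps, Python scripts to look and compute and a shell command to move; the robot and the scene stay as the last step left them, time stands still between calls to the robot, and variables do not carry over. Pictures are saved under pics/ and viewed, about 8 in all and at most 12, crops included, and the job is handed in when it is done.

```bash
ls; mkdir -p pics
python3 - <<'E'
from rig import arm
import cv2,numpy as np
print(arm.observe())
for n in("side","top"):
    s=arm.snapshot(n); cv2.imwrite(f"pics/{n}0.png",s["color"][:,:,::-1]); np.savez(f"pics/{n}0.npz",**s)
    print(n,s["camera_matrix"].tolist(),np.round(s["world_to_cam"],4).tolist())
E
```

```text
pics
{'clock': 0.0, 'joint_pos': array([-1.39910614e+00,  8.79705732e-02,  1.37227234e+00, -1.78006712e-05,
        1.68359070e+00, -1.03132873e-01]), 'joint_vel': array([-0.00143021, -0.001164  ,  0.00030918,  0.00051024,  0.00097996,
       -0.00068696]), 'effort': array([-3.56315331e-05, -3.51869130e+01, -3.13274217e+01, -1.45769836e-04,
        1.09748013e-02, -5.71040985e-06]), 'eef_pos': array([ 149.1440445 , -528.87374276,  230.1214358 ]), 'tcp_rot': array([-1.11951962e-03,  9.90573395e-01,  1.36978439e-01, -4.72407627e-05]), 'ft_force': array([-0.23191084,  0.44843157, -1.13166774]), 'ft_torque': array([ 0.02707947,  0.00935492, -0.03080693]), 'width': 0.9986123612203893}
side [[517.0317955078956, 0.0, 274.8310915541137], [0.0, 517.0317955078956, 209.8734236507549], [0.0, 0.0, 1.0]] [[0.988, -0.1535, 0.0197, -541.9366], [-0.055, -0.4676, -0.8822, 54.9438], [0.1446, 0.8705, -0.4704, 1926.0308], [0.0, 0.0, 0.0, 1.0]]
top [[463.6602779217288, 0.0, 282.9899132813929], [0.0, 463.6602779217288, 209.10515649131497], [0.0, 0.0, 1.0]] [[0.0845, -0.9964, 0.0062, -165.9775], [-0.9743, -0.0839, -0.2091, 544.0712], [0.2088, 0.0117, -0.9779, 1376.4904], [0.0, 0.0, 0.0, 1.0]]
```

View pics/top0.png

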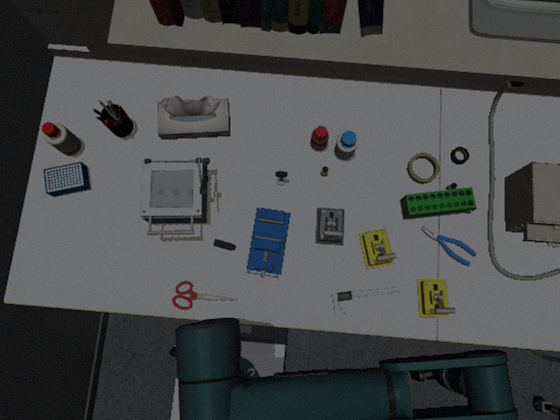

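View pics/side0.png

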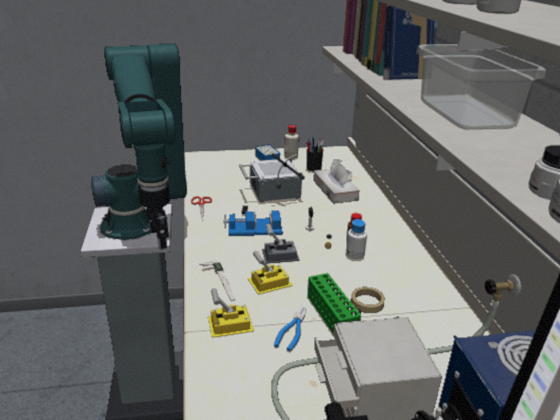

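Top view: the box is at about (175,190) with its bar at (175,235) and the index arm at its right (212,185). The clip is at (224,244), the post at (282,177) and the vial at (324,171). There are three isolator shapes: grey (330,226), yellow (378,248) and yellow (435,297). Only the grey one fits; I'll confirm it in an enlarged crop.

Run:
```python
import cv2,numpy as np
t=cv2.imread("pics/top0.png");s=cv2.imread("pics/side0.png")
def c(i,x,y,w,h):
    o=cv2.resize(i[y:y+h,x:x+w],(400,300),interpolation=cv2.INTER_CUBIC)
    o=cv2.convertScaleAbs(o,alpha=1.4,beta=10)
    for k in range(0,w,10): cv2.line(o,(k*400//w,0),(k*400//w,8 if k%50 else 5),(0,0,255),1)
    return o
m=np.vstack([np.hstack([c(t,300,195,60,45+15-15),c(s,250,228,60,45)]),np.hstack([c(t,128,150,120,90),c(s,232,145,80,60)])])
cv2.imwrite("pics/crop1.png",m)
```

```text
(no output)
```

View pics/crop1.png

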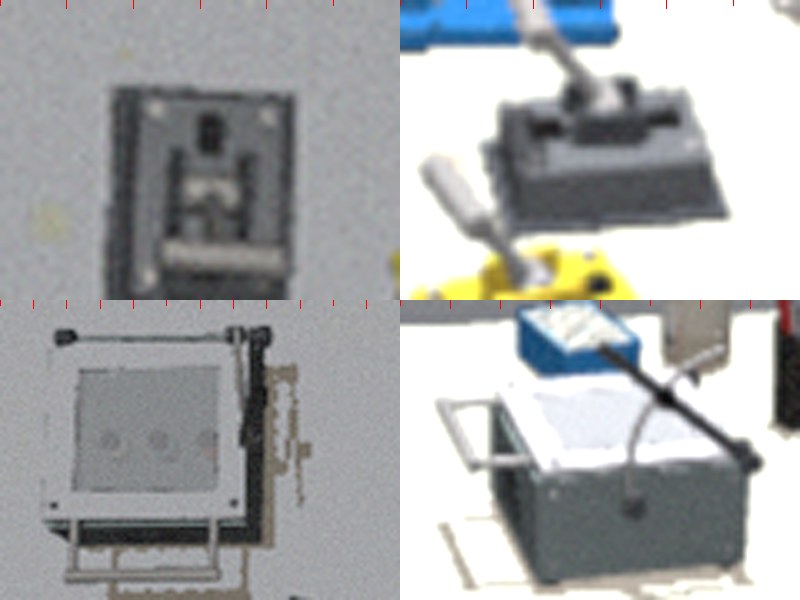

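Only the grey block at (330,226) fits the description; the two at (378,248) and (435,297) are yellow. Its lever bar spans (324.8,232.5) to (342.5,234) in the top view, leaning to the robot (on). The grip bar spans (147.8,233.1) to (193.7,232.5). In the side view the index arm's pivot is at (302,177) and its tip at (272.6,154.6).

```bash
cat > h.py <<'E'
import numpy as np
S={n:np.load(f"pics/{n}0.npz") for n in("top","side")}
def ray(n,u,v):
    M=S[n]["world_to_cam"];R=M[:3,:3];o=-R.T@M[:3,3]
    return o,R.T@np.linalg.inv(S[n]["camera_matrix"])@np.array([u,v,1.])
def onplane(n,u,v,p,nn):
    o,d=ray(n,u,v);nn=np.array(nn,float);return o+d*((np.array(p)-o)@nn/(d@nn))
def z(n,u,v,h): return onplane(n,u,v,[0,0,h],[0,0,1])
def proj(n,p):
    M=S[n]["world_to_cam"];q=S[n]["camera_matrix"]@(M[:3,:3]@np.array(p)+M[:3,3]);return q[:2]/q[2]
E
python3 - <<'E'
from h import *
np.set_printoptions(precision=1,suppress=True)
a=z("top",324.8,232.5,104);b=z("top",342.5,234,104);print("lever",a,b,np.linalg.norm(a-b))
c=z("top",316.8,208.2,0);d=z("top",344.2,209.2,0);print("foot back",c,d,np.linalg.norm(c-d))
e=z("top",147.8,233.1,105);f=z("top",193.7,232.5,105);print("bar",e,f,np.linalg.norm(e-f))
g=z("top",147.5,161.1,105);h=z("top",206.6,160.5,105);print("hinge",g,h,np.linalg.norm(g-h),"bar-hinge",np.linalg.norm((e+f)/2-g-((h-g)*((e+f)/2-g)[1]/(h-g)[1])))
y=(f-e)[:2];y/=np.linalg.norm(y);Y=-np.array([*y,0]);X=np.array([Y[1],-Y[0],0]);print("boxX",X)
bar=(e+f)/2;H=bar+220*X;print("H",H)
P=H-Y*104
for nm,u,v in(("side",302,177),("side",272.6,154.6),("side",285,164)):
    q=onplane(nm,u,v,P,Y);r=q-P;print(q,"along",-r@X,"up",r[2],np.arctan2(r[2],-r@X))
print(proj("side",P),proj("side",bar),proj("side",H),proj("side",(a+b)/2))
E
```

```text
lever [ 486.4 -249.   104. ] [ 486.4 -301.5  104. ] 52.54193797534711
foot back [ 580.9 -226.7    0. ] [ 585.2 -315.     0. ] 88.39861764338713
bar [439.8 271.9 105. ] [453.1 137.3 105. ] 135.28940316559505
hinge [660.  305.1 105. ] [677.5 125.8 105. ] 180.1500440742283 bar-hinge 223.36813193413997
boxX [1.  0.1 0. ]
H [665.4 226.3 105. ]
[676.2 122.9 105. ] along -0.5988052865133721 up 0.011406395469293784 3.1225463685489565
[552.7 110.6 211.9] along 123.49497462704961 up 106.8614555039801 0.7133155200459639
[603.7 115.7 168. ] along 72.32621200958172 up 63.00108169464659 0.7165989401770574
[301.9 177. ] [243.1 171.4] [294.6 167. ] [269.7 229.6]
```

```bash
python3 -m handwheel '[[[0,0,0,0,0,0.12,0],[0,0,0,0,0,0.12,0],[3.7,-3.0,0,0,0,0,0],[3.7,-3.0,0,0,0,0,0],[3.7,-3.0,0,0,0,0,0],[3.7,-3.0,0,0,0,0,0],[3.7,-3.0,0,0,0,0,0],[3.7,-3.0,0,0,0,0,0],[3.7,-3.0,0,0,0,0,0],[0,0,0,0,0,0,0]]]' 40
```

```text
clock: 1.35
eef_pos: [408.4, -303.9, 224.0]
tcp_rot: [-0.007, 1.0, 0.012, -0.002]
ft_force: [-0.1, 1.0, 0.6]
width: -0.0
```

```bash
python3 -m handwheel '[[[2.7,-2.9,3,0,0,0,0],[0,0,4,0,0,0,0],[0,0,3,0,0,0,0],[0,0,2.5,0,0,0,0],[0,0,1.5,0,0,0,0],[0,0,0,0,0,0,0]]]'
python3 - <<'E'
from rig import arm
import cv2,numpy as np
t=arm.snapshot("top")["color"][195:255,290:370];s=arm.snapshot("side")["color"][190:280,210:330]
print(arm.observe()["eef_pos"])
f=lambda i:cv2.resize(i[:,:,::-1],(400,300),interpolation=cv2.INTER_CUBIC)
cv2.imwrite("pics/c2.png",cv2.convertScaleAbs(np.hstack([f(t),f(s)]),alpha=1.3))
E
```

```text
clock: 2.1
eef_pos: [431.3, -275.0, 79.1]
tcp_rot: [-0.006, 1.0, 0.01, -0.004]
ft_force: [0.0, 0.2, 0.2]
width: -0.004
[ 432.54962158 -275.72043779   81.00523125]
```

View pics/c2.png

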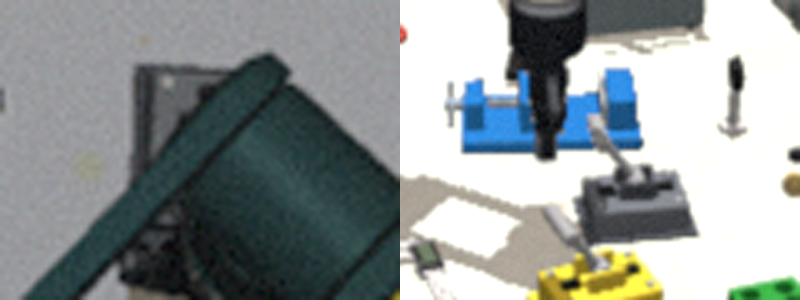

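The closed fingers stand in front of the grey lever's bar (side view, tip at about (250,238)), clear of the vise. I'll push the lever over.

```bash
python3 -m handwheel '[[[0,0,-1.2,0,0,0,0],[2,0,0,0,0,0,0],[1.5,0,0,0,0,0,0],[1.5,0,0,0,0,0,0],[1.5,0,0,0,0,0,0],[1.5,0,0,0,0,0,0],[1.5,0,0,0,0,0,0],[0.8,0,0,0,0,0,0],[0,0,0,0,0,0,0]]]'
```

```text
clock: 3.32
eef_pos: [544.1, -276.1, 100.6]
tcp_rot: [-0.001, 1.0, 0.01, 0.001]
ft_force: [-0.7, 0.5, 0.2]
width: -0.001
```

```bash
python3 -m handwheel '[[[0.3,0,0,0,0,0,0],[0,0,0,0,0,0,0]]]'; python3 -m handwheel '[[[-2,0,0,0,0,0,0],[-1,0,-4,0,0,0,0],[0,0,-6,0,0,0,0],[0,0,-6,0,0,0,0],[0,0,0,0,0,0,0]]]';  python3 - <<'E'
from rig import arm
import cv2,numpy as np
s=arm.snapshot("side")["color"]
f=lambda i:cv2.resize(i[:,:,::-1],(400,300),interpolation=cv2.INTER_CUBIC)
cv2.imwrite("pics/c3.png",cv2.convertScaleAbs(np.hstack([f(s[228:273,250:310]),f(s[140:290,200:400])]),alpha=1.3))
E
```

```text
clock: 3.58
eef_pos: [545.0, -276.1, 100.4]
tcp_rot: [-0.001, 1.0, 0.01, -0.001]
ft_force: [-0.1, -0.4, -0.8]
width: 0.003
clock: 4.2
eef_pos: [513.7, -276.9, 263.8]
tcp_rot: [-0.002, 1.0, 0.009, -0.0]
ft_force: [-0.4, 0.3, -0.7]
width: -0.004
```

View pics/c3.png

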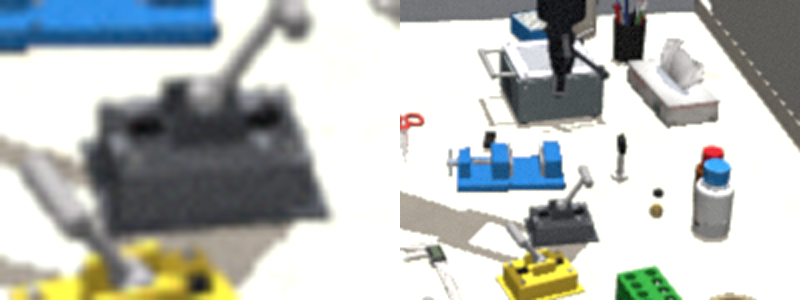

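Lever now leans to the back (bar at (294,230) in the side view) with nothing pressing on it. Next I'll travel to the flap bar at TCP z≈260.

```bash
python3 -c "
from h import *
print(proj('side',[565.5,-273,104]),proj('side',[565.5,-276,104]))"; python3 -m handwheel '[[[-0.6,-5,0,0,0,0,0.4],[-0.6,-5,0,0,0,0,0.4],[-0.6,-5,0,0,0,0,0.4],[-0.6,-5,0,0,0,0,0.4],[-0.6,-5,0,0,0,0,0.4],[-0.6,-5,0,0,0,0,0.4],[-0.6,-5,0,0,0,0,0.4],[-0.6,-5,0,0,0,0,0.4],[-0.6,-5,0,0,0,0,0.4],[0,0,0,0,0,0,0.4]]]';python3 -m handwheel '[[[0,0,0,0,0,-0.18,0.4],[0,0,0,0,0,-0.18,0.4],[0,0,0,0,0,-0.18,0.4],[0,0,0,0,0,-0.18,0.4],[0,0,0,0,0,-0.18,0.4],[0,0,0,0,0,-0.18,0.4],[0,0,0,0,0,-0.18,0.4],[0,0,0,0,0,-0.18,0.4],[0,0,0,0,0,-0.18,0.4],[0,0,0,0,0,0,0.4]]]'; python3 -c "
from rig import arm
from scipy.spatial.transform import Rotation as R
import numpy as np
o=arm.observe();q=o['tcp_rot'];m=R.from_quat([q[1],q[2],q[3],q[0]]).as_matrix();p=o['eef_pos']
print(p,m.round(3).tolist(),np.arctan2(m[1,0],m[0,0]),'tool delta to (446.5,204.6,86):',m.T@(np.array([446.5,204.6,86])-p),o['width'])"
```

```text
[293.0641902 227.8173897] [293.23038947 228.26664704]
clock: 5.5
eef_pos: [442.4, 186.3, 243.8]
tcp_rot: [-0.007, 1.0, 0.007, -0.017]
ft_force: [0.5, -0.5, -0.3]
width: 0.398
clock: 6.75
eef_pos: [438.5, 174.4, 226.2]
tcp_rot: [-0.023, 0.67, 0.742, -0.019]
ft_force: [0.5, 0.2, -0.4]
width: 0.401
[438.51170484 174.35529747 226.2333434 ] [[-0.102, 0.993, -0.06], [0.995, 0.103, 0.003], [0.009, -0.059, -0.998]] 1.6733728101559808 tool delta to (446.5,204.6,86): [ 28.05166243  19.31723277 139.58472067] 0.4006475222100691
```

```bash
cat > d.py <<'E'
import sys
from rig import arm
from scipy.spatial.transform import Rotation as R
import numpy as np
o=arm.observe();q=o['tcp_rot'];m=R.from_quat([q[1],q[2],q[3],q[0]]).as_matrix();p=o['eef_pos']
t=np.array(eval(sys.argv[1]),float)
print(o['clock'],p.round(1),'zaxis',m[:,2].round(3),'yaw',np.arctan2(m[1,0],m[0,0]).round(3),'tool delta mm',(m.T@(t-p)).round(1),'F',o['ft_force'].round(1),o['width'].round(3))
E
python3 -m handwheel '[[[0,0,0,-0.06,0,0,0.4],[2.8,1.0,2,0,0,0,0.4],[0,0,3,0,0,0,0.4],[0,0,1.5,0,0,0,0.4],[0,0,0,0,0,0,0.4]]]'; python3 d.py [446.5,204.6,86]
python3 - <<'E'
from rig import arm
import cv2,numpy as np
s=arm.snapshot("side")["color"];t=arm.snapshot("top")["color"]
f=lambda i:cv2.resize(i[:,:,::-1],(400,300),interpolation=cv2.INTER_CUBIC)
cv2.imwrite("pics/c4.png",cv2.convertScaleAbs(np.hstack([f(t[150:255,120:260]),f(s[135:210,215:315])]),alpha=1.3))
E
```

```text
clock: 7.38
eef_pos: [445.8, 200.6, 156.7]
tcp_rot: [-0.003, 0.677, 0.736, 0.002]
ft_force: [-0.2, -0.7, -0.0]
width: 0.401Traceback (most recent call last):
  File "d.py", line 7, in <module>
    print(o['clock'],p.round(1),'zaxis',m[:,2].round(3),'yaw',np.arctan2(m[1,0],m[0,0]).round(3),'tool delta mm',(m.T@(t-p)).round(1),'F',o['ft_force'].round(1),o['width'].round(3))
                                                                                                                                                                 ^^^^^^^^^^^^^^^^
AttributeError: 'float' object has no attribute 'round'
```

View pics/c4.png

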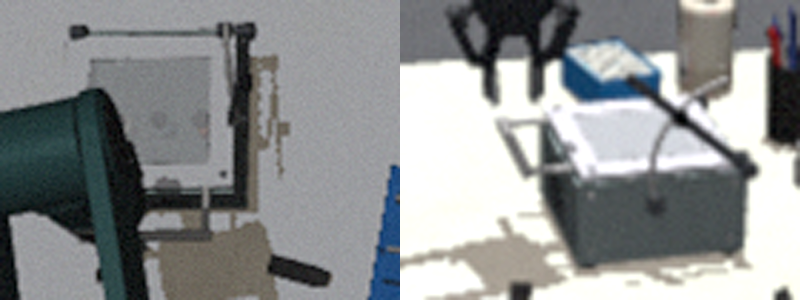

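Side view: the open fingers (tips at about (237,160) and (248,160)) stand above and either side of the bar. Descending.

```bash
sed -i "s/,o\['width'\].round(3)/,round(o['width'],3)/" d.py; python3 -m handwheel '[[[0.3,0.1,2,0,0,0,0.4],[0,0,2,0,0,0,0.4],[0,0,1.2,0,0,0,0.4],[0,0,0,0,0,0,0.4]]]'; python3 d.py [446.5,204.6,86]
```

```text
clock: 7.98
eef_pos: [451.9, 204.9, 111.3]
tcp_rot: [0.001, 0.678, 0.735, 0.009]
ft_force: [-0.4, 0.9, 1.0]
width: 0.395
7.975 [451.9 204.9 111.3] zaxis [ 0.013  0.011 -1.   ] yaw 1.651 tool delta mm [-0.1 -5.7 25.3] F [-0.4  0.9  1. ] 0.395
```

```bash
python3 -m handwheel '[[[0,-0.5,0,0,0,0,0.4],[0,0,1.2,0,0,0,0.4],[0,0,1.2,0,0,0,0.4],[0,0,0,0,0,0,0.4]]]'; python3 d.py [446.5,204.6,86]
```

```text
clock: 8.48
eef_pos: [448.1, 205.1, 87.9]
tcp_rot: [0.002, 0.678, 0.735, 0.01]
ft_force: [-0.4, -0.9, 0.2]
width: 0.398
8.475 [448.1 205.1  87.9] zaxis [ 0.017  0.012 -1.   ] yaw 1.651 tool delta mm [-0.4 -1.6  1.9] F [-0.4 -0.9  0.2] 0.398
```

```bash
python3 -m handwheel '[[[0,-0.1,0,0,0,0,0],[0,0,0,0,0,0,0],[0,0,0,0,0,0,0],[0,0,0,0,0,0,0],[0,0,0,0,0,0,0]]]' 50; python3 d.py [446.5,204.6,86]
```

```text
clock: 9.1
eef_pos: [447.0, 205.0, 87.8]
tcp_rot: [0.002, 0.678, 0.735, 0.01]
ft_force: [-0.7, -0.1, -1.4]
width: 0.119
9.1 [447.  205.   87.8] zaxis [ 0.017  0.012 -1.   ] yaw 1.652 tool delta mm [-0.4 -0.6  1.8] F [-0.7 -0.1 -1.4] 0.119
```

```bash
python3 -m handwheel '[[[0,0.04,-1.3,0,0,0,0],[0,0.12,-1.3,0,0,0,0],[0,0.2,-1.3,0,0,0,0],[0,0.28,-1.3,0,0,0,0],[0,0.35,-1.27,0,0,0,0],[0,0.43,-1.25,0,0,0,0],[0,0,0,0,0,0,0]]]'; python3 d.py [447.0+53.9*.995,205.0+53.9*.098,87.8+144]
```

```text
clock: 9.98
eef_pos: [462.7, 206.6, 171.6]
tcp_rot: [0.003, 0.678, 0.735, 0.013]
ft_force: [1.7, 1.7, -2.8]
width: 0.115
9.975 [462.7 206.6 171.6] zaxis [ 0.022  0.016 -1.   ] yaw 1.652 tool delta mm [  1.4  39.5 -59.3] F [ 1.7  1.7 -2.8] 0.115
```

```bash
python3 -m handwheel '[[[0,0.53,-1.2,0,0,0,0],[0,0.6,-1.15,0,0,0,0],[0,0.67,-1.1,0,0,0,0],[0,0.74,-1.05,0,0,0,0],[0,0,0,0,0,0,0]]]'; python3 d.py [447.0+53.9*.995,205.0+53.9*.098,87.8+144]
```

```text
clock: 10.6
eef_pos: [486.7, 209.0, 217.6]
tcp_rot: [-0.0, 0.677, 0.736, 0.011]
ft_force: [1.4, 2.4, -4.4]
width: 0.12
10.6 [486.7 209.  217.6] zaxis [ 0.015  0.017 -1.   ] yaw 1.653 tool delta mm [  0.3  14.2 -14. ] F [ 1.4  2.4 -4.4] 0.12
```

```bash
python3 -m handwheel '[[[0,0.58,-0.7,0,0,0,0],[0,0.5,-0.5,0,0,0,0],[0,0,0,0,0,0,0],[0,0,0,0,0,0,0],[0,0,0,0,0,0,0]]]'; python3 d.py [447.0+53.9*.995,205.0+53.9*.098,87.8+144];python3 - <<'E'
from rig import arm
import cv2,numpy as np
for n in("side","top"):
    s=arm.snapshot(n); np.savez(f"pics/{n}1.npz",**s)
    if n=="side": i=s["color"]
    else: t=s["color"]
f=lambda i,w:cv2.resize(i[:,:,::-1],(w,600),interpolation=cv2.INTER_CUBIC)
cv2.imwrite("pics/c5.png",cv2.convertScaleAbs(f(i[125:200,225:325],800),alpha=1.3))
E
```

```text
clock: 11.22
eef_pos: [495.9, 209.9, 230.3]
tcp_rot: [-0.002, 0.677, 0.736, 0.01]
ft_force: [-2.1, 2.7, -2.1]
width: 0.118
11.225 [495.9 209.9 230.3] zaxis [ 0.01   0.017 -1.   ] yaw 1.654 tool delta mm [-0.   4.7 -1.5] F [-2.1  2.7 -2.1] 0.118
```

View pics/c5.png

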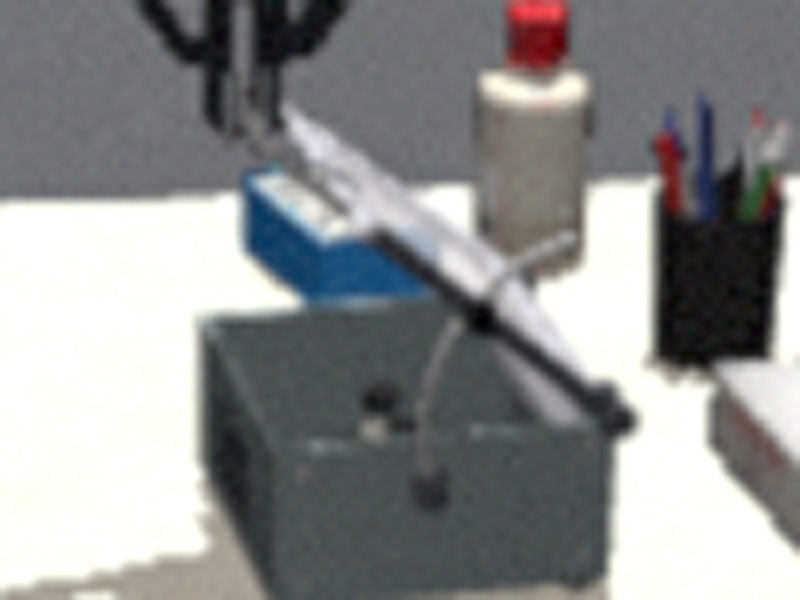

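Run:
```python
from h import *
import cv2
i=np.load("pics/side1.npz")["color"][:,:,::-1]
c=cv2.resize(i[132:182,250:305],(792,720),interpolation=cv2.INTER_CUBIC);c=cv2.resize(c,(660,600))
for k in range(0,55,5): cv2.putText(c,str(250+k),(k*12,10),0,.35,(0,0,255));cv2.line(c,(k*12,12),(k*12,20),(0,0,255),1)
for k in range(0,50,5): cv2.putText(c,str(132+k),(0,k*12+4),0,.35,(0,0,255))
cv2.imwrite("pics/c6.png",cv2.convertScaleAbs(c,alpha=1.2))
X=np.array([.995,.098,0]);Y=np.array([-.098,.995,0]);Z=np.array([0,0,1.]);H=np.array([665.4,226.3,105])
for th in(.66,.70,.72,.74):
    for yy in(-90,90):
        a=-X*np.cos(th)+Z*np.sin(th);n=X*np.sin(th)+Z*np.cos(th)
        print(th,yy,[proj("side",H+yy*Y+r*a+s*n).round(1).tolist() for r in(170,80) for s in(4,-4)])
```

```text
0.66 -90 [[269.6, 153.3], [268.4, 154.9], [286.8, 164.9], [285.5, 166.5]]
0.66 90 [[259.3, 137.5], [258.1, 139.1], [275.4, 148.7], [274.3, 150.1]]
0.7 -90 [[270.7, 152.0], [269.4, 153.5], [287.3, 164.3], [286.0, 165.8]]
0.7 90 [[260.3, 136.3], [259.1, 137.8], [275.9, 148.1], [274.7, 149.5]]
0.72 -90 [[271.3, 151.3], [270.0, 152.9], [287.6, 164.0], [286.3, 165.5]]
0.72 90 [[260.8, 135.7], [259.6, 137.1], [276.2, 147.8], [275.0, 149.2]]
0.74 -90 [[271.9, 150.7], [270.5, 152.2], [287.9, 163.7], [286.5, 165.2]]
0.74 90 [[261.4, 135.1], [260.1, 136.5], [276.4, 147.6], [275.2, 148.9]]
```

View pics/c6.png

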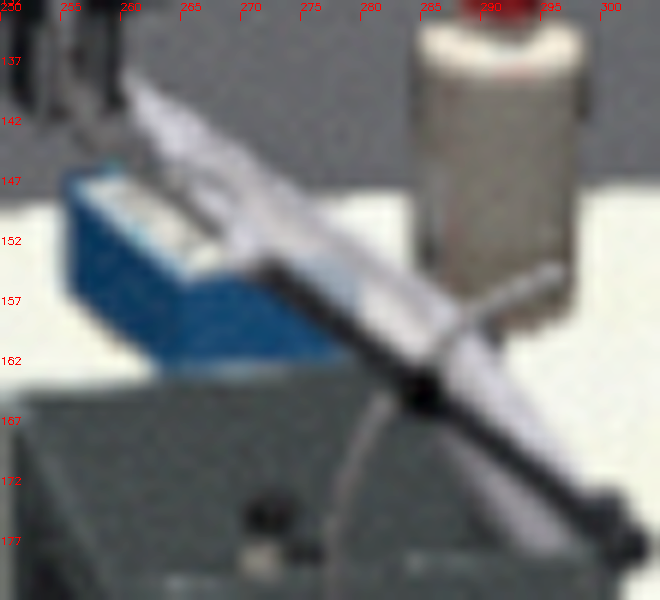

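```bash
cat > m.py <<'E'
from h import *
import cv2,sys
from scipy.optimize import least_squares
X=np.array([.995,.098,0]);Y=np.array([-.098,.995,0]);H=np.array([665.4,226.3,105])
def ang(uv,yy,s=0):   # angle of the point s above the middle line, seen on plane y=yy
    P=H+yy*Y;q=onplane("side",*uv,P,Y)-P;r=np.hypot(-q@X,q[2]);return np.arctan2(q[2],-q@X)-np.arcsin(s/r),r
def run(f):
    g=cv2.cvtColor(np.load(f)["color"],cv2.COLOR_RGB2GRAY).astype(float)
    A=[]
    for u in list(range(275,282))+list(range(289,296)):
        v0=int(round(np.interp(u,[272.6,302],[154.6,177])));c=g[v0-4:v0+5,u];w=np.clip(c.max()*.55-c,0,None)
        A.append(ang((u,v0-4+(w*np.arange(9)).sum()/w.sum()),-104))
    F=[]
    for u in range(263,273):
        v0=int(round(np.interp(u,[260.3,275.9],[136.3,148.1])));c=g[v0-4:v0+5,u];d=np.clip(np.diff(c),0,None)
        F.append(ang((u,v0-3.5+(d*np.arange(8)).sum()/d.sum()),90,4))
    print("arm",np.round([a for a,r in A],3),np.median([a for a,_ in A]).round(4));print("flap",np.round([a for a,r in F],3),np.round([r for a,r in F]),np.median([a for a,_ in F]).round(4))
for f in sys.argv[1:]: run(f)
E
python3 m.py pics/side0.npz pics/side1.npz; python3 d.py [500,210,231]
```

```text
arm [0.718 0.734 0.747 0.749 0.744 0.709 0.711 0.713 0.705 0.706 0.717 0.709
 0.71  0.716] 0.7145
flap [0.685 0.713 0.711 0.631 0.643 0.63  0.632 0.641 0.631 0.619] [153. 151. 145. 130. 126. 119. 114. 109. 103.  96.] 0.6368
arm [0.688 0.686 0.69  0.688 0.687 0.674 0.682 0.706 0.704 0.701 0.701 0.692
 0.698 0.689] 0.6895
flap [0.673 0.669 0.685 0.687 0.677 0.682 0.687 0.681 0.662 0.662] [151. 145. 141. 136. 129. 124. 119. 113. 105. 100.] 0.6791
11.325 [495.9 210.  230.3] zaxis [ 0.01   0.017 -1.   ] yaw 1.654 tool delta mm [-0.3  4.1 -0.7] F [-0.7  3.3 -1.9] 0.124
```

```bash
cat > m2.py <<'E'
from m import *
for f in sys.argv[1:]:
    g=cv2.cvtColor(np.load(f)["color"],cv2.COLOR_RGB2GRAY).astype(float);A=[]
    for u in list(range(275,283))+list(range(290,296)):
        v0=int(round(np.interp(u,[272.6,302],[154.6,177])));v=np.arange(v0-7,v0+1);c=g[v0-7:v0+1,u]
        h=(c[:5].max()+c.min())/2;k=np.where((c[:-1]>=h)&(c[1:]<h))[0][-1]
        A.append(ang((u,v[k]+(c[k]-h)/(c[k]-c[k+1])),-104,6)[0])
    print(f,np.round(A,3),np.median(A).round(4))
E
sed -i 's/^for f in sys.argv.*/if __name__=="__main__":\n  for f in sys.argv[1:]: run(f)/' m.py
python3 m2.py pics/side0.npz pics/side1.npz
```

```text
pics/side0.npz [0.732 0.751 0.768 0.786 0.812 0.701 0.705 0.705 0.699 0.695 0.707 0.698
 0.695 0.699] 0.705
pics/side1.npz [0.715 0.713 0.71  0.705 0.711 0.702 0.704 0.705 0.705 0.703 0.717 0.708
 0.709 0.722] 0.7085
```

```bash
python3 -m handwheel '[[[0,0.35,-0.25,0,0,0,0],[0,0,0,0,0,0,0],[0,0,0,0,0,0,0],[0,0,0,0,0,0,0]]]'; python3 d.py [500,210,231]
python3 - <<'E'
from rig import arm
import numpy as np
np.savez("pics/side2.npz",**arm.snapshot("side"))
E
python3 m.py pics/side2.npz; python3 m2.py pics/side2.npz
```

```text
clock: 11.82
eef_pos: [498.1, 210.2, 232.9]
tcp_rot: [-0.003, 0.677, 0.736, 0.008]
ft_force: [-2.0, 3.0, -1.0]
width: 0.115
11.825 [498.1 210.2 232.9] zaxis [ 0.007  0.017 -1.   ] yaw 1.655 tool delta mm [-0.4  1.9  1.9] F [-2.  3. -1.] 0.115
arm [0.685 0.685 0.688 0.686 0.685 0.675 0.686 0.702 0.703 0.701 0.703 0.695
 0.702 0.697] 0.6913
flap [0.683 0.686 0.686 0.688 0.699 0.702 0.697 0.665 0.688 0.685] [152. 147. 142. 136. 132. 126. 120. 111. 108. 102.] 0.6871
pics/side2.npz [0.713 0.714 0.71  0.702 0.709 0.705 0.707 0.707 0.706 0.703 0.722 0.709
 0.712 0.718] 0.7091
```

```bash
python3 -m handwheel '[[[0,0.25,-0.18,0,0,0,0],[0,0,0,0,0,0,0],[0,0,0,0,0,0,0],[0,0,0,0,0,0,0],[0,0,0,0,0,0,0],[0,0,0,0,0,0,0]]]'; python3 d.py [500,210,231]
python3 - <<'E'
from rig import arm
import numpy as np,cv2
s=arm.snapshot("side");np.savez("pics/side3.npz",**s);i=s["color"][:,:,::-1]
t=arm.snapshot("top")["color"][:,:,::-1]
f=lambda i,w,h:cv2.resize(i,(w,h),interpolation=cv2.INTER_CUBIC)
cv2.imwrite("pics/c7.png",cv2.convertScaleAbs(np.vstack([np.hstack([f(i[132:182,250:310],400,333),f(t[140:260,120:264],400,333)]),f(i[190:260,200:410],800,267)]),alpha=1.2))
E
python3 m.py pics/side3.npz; python3 m2.py pics/side3.npz
```

```text
clock: 12.62
eef_pos: [499.6, 210.3, 234.8]
tcp_rot: [-0.004, 0.677, 0.736, 0.007]
ft_force: [-2.4, 3.4, -1.0]
width: 0.116
12.625 [499.6 210.3 234.8] zaxis [ 0.004  0.016 -1.   ] yaw 1.655 tool delta mm [-0.4  0.3  3.8] F [-2.4  3.4 -1. ] 0.116
arm [0.684 0.683 0.688 0.685 0.684 0.676 0.686 0.703 0.7   0.704 0.705 0.696
 0.704 0.7  ] 0.6919
flap [0.699 0.698 0.705 0.708 0.7   0.7   0.715 0.715 0.703 0.685] [155. 149. 144. 139. 132. 126. 122. 116. 109. 102.] 0.7014
pics/side3.npz [0.711 0.711 0.704 0.702 0.708 0.705 0.705 0.707 0.703 0.698 0.724 0.715
 0.715 0.716] 0.7072
```

View pics/c7.png

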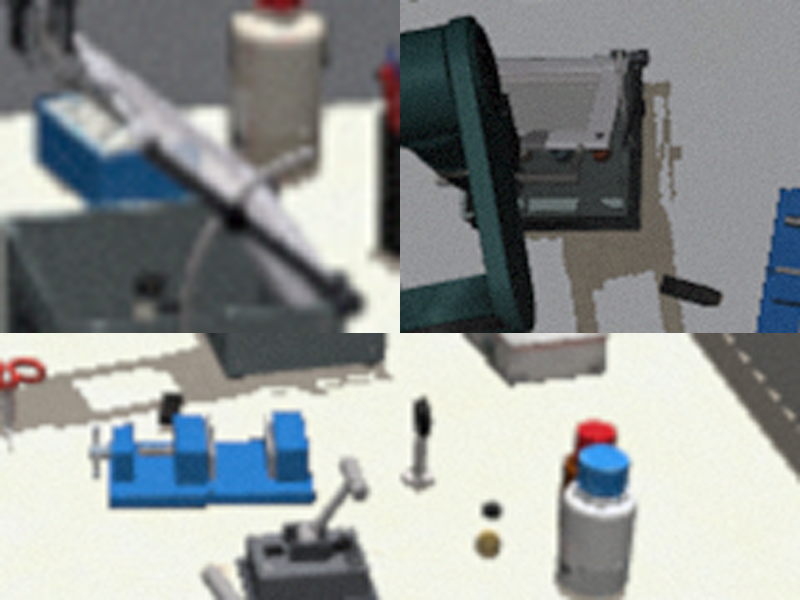

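The flap and index arm line up (side crop, vision 0.701 vs 0.707 rad). The lever is at the back, and the clip, post and vial are unmoved. The arm is still, so I'm handing in.

```bash
python3 -c "
from rig import arm
o=arm.observe();print(o['clock'],o['eef_pos'],abs(o['joint_vel']).max());print(arm.sign_off())"
```

```text
12.725 [499.64531702 210.34606148 234.82477498] 0.0017781556748977935
the job is handed in; nothing more can be done
None
```

The job is handed in at 12.7 s. I pushed the grey isolator's lever over to off first. Then I gripped the flap's bar and lifted the flap to the index arm, where the gripper is still holding it (50 N grip force set).

- **Lever:** after the push its bar showed at about (294,230) in the side view; fully off predicts (293,228). It was still leaning fully back in the last picture.
- **Flap:** by camera it stands at 0.701 rad against the index arm's 0.707 rad. The arm's own position puts the flap a little higher, at about 0.72 to 0.73 rad. So the two checks differ by about 0.02 to 0.03 rad; I went by the camera, since calibration errors largely cancel when both are seen in the same view.
- **Index arm:** one method, using its upper edge, read 0.705 before the lift and 0.707 after. Another, using its centre line, dropped from 0.714 to 0.692; I put that down to the dark box interior now behind it, not to movement.
- **Clip, post and vial:** they looked unmoved in the last picture; I did not measure them.
- **At hand-in:** the robot was still (joint speeds under 0.002 rad/s), with only a few newtons at the wrist.

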